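# Close the one-hand bar clamp on the arc chute and hold it up

### The job

The one-hand bar clamp stands over the two loose halves of a contactor's arc chute. Take hold of its grip and pump the trigger until the jaws have closed the two halves together - gently, the moulding is brittle and cracks if it is squeezed too hard. Then, still squeezing, lift clamp and chute together about 10 cm clear of the bench, keep them level, and finish while holding them still up there so that I can drive the tie screws; leave the other things on the bench alone.

Things in the scene. Friction and masses are not known exactly. Their poses are not given: they have to be found in the camera images.
- clamp: Head of a grey one-hand bar clamp standing jaws down, grip up, on the bench (whole clamp 255 mm long, 168 mm tall, 0.5 kg). Origin on the bench under the near jaw's pad face; x axis level along the bar from the head to the far jaw, z up. Housing: x -48 to -4 mm, 30 mm wide, up to 97 mm height. Above it stand the pistol grip and, in front of it (+x), the trigger, squeezed together along x.
- clamp_grip (a point): Middle of the fixed pistol grip, at x = -45 mm, 132 mm above the clamp's foot; axes as the clamp's. The grip is 22 mm thick along x, 26 mm wide (y), upright, from the housing (97 mm) up to 168 mm height. Its back face is 11 mm behind this point; the butt at its top (158 to 168 mm) stands 1.5 mm further back.
- trigger_face (a point): Middle of the trigger's front face, which the fingers pull, about 131 mm above the foot: 51 mm in front of clamp_grip when out (62 mm over grip back and trigger front, 64 mm at the trigger's top edge), 27 mm when fully pulled (about 40 mm over both). The trigger is 22 mm wide, 12 mm thick, 100 to 146 mm above the foot, hinged at 31 mm height, so it swings in an arc.
- trigger (a joint): Trigger angle in rad: 0 = out, 0.25 = fully pulled. A spring pushes it out with 3 N at the fingers, 5 N fully pulled. When the jaws meet the work it stalls well before 0.25, and the jaws press about twice as hard as the trigger is squeezed; the moulding cracks at 100 N (squeeze with 10 to 30 N). The jaws press only while the trigger is kept squeezed: let out, the bar eases back to the last click.
- clamp_bar (a joint): How far the toothed bar (7 x 16 mm, 66 to 84 mm above the foot, ending 128 mm behind the origin at value 0) has been drawn back through the head, in m: 0 = jaws 95 mm apart, 0.039 = 56 mm apart, the two halves closed face to face. Starts at 0 to 0.022. Each full pull of the trigger draws 12 mm, of which 11 mm stay when it is let out (a part pull slips back); the ratchet holds it from opening.
- near_pad (a point): Middle of the rubber pad face (34 x 46 mm) of the near jaw, a leg 32 mm wide under the head that stands on the bench; 29 mm above the foot; axes as the clamp's: the face looks along +x.
- far_pad (a point): Middle of the rubber pad face (34 x 46 mm) of the far jaw, a like leg fixed to the end of the bar; 29 mm above its foot; axes as the clamp's: the face looks along -x.
- near_half_centre (a point): Centre of the half of the arc chute next to the near jaw: a pale grey-beige moulded half shell, 28 mm thick along the clamp's x, 80 mm wide, 56 mm tall, standing on the bench, about 0.11 kg; axes nearly as the clamp's; its open (mating) side looks along +x.
- far_half_centre (a point): Centre of the other half, next to the far jaw, the same moulding turned round: axes nearly as the clamp's, open side looking along -x. The halves start 3 to 6 mm apart and clear of both jaws.
- near_half: The near half; origin at the middle of its underside.
- far_half: The far half; origin at the middle of its underside.
- screw_tray: Bystander: steel tray of brass tie screws, 130 x 90 x 28 mm.
- screwdriver: Bystander: black-handled screwdriver lying on the bench, about 200 mm long.
- coil: Bystander: wound coil, 54 mm across, 50 mm tall.
- relay: Bystander: small relay on a brown base plate, 60 x 80 x 60 mm.
Mind the look-alikes: they are no part of the job. Leave any turquoise look-alike of the far_half alone. What is shaped like the near_half but blue is not meant.

How it is judged:
By the outcome, as a careful person would: the job done as asked, in the order asked, and still so for the second after the job is handed in, while the arm keeps its last pose, push and grip.
It also fails if it takes over 45 s, if anything falls off the work surface, if the arm or the gripper's body presses on something with over 40 N, if the wrist force passes 120 N, or if a joint passes its speed limit or range.

### The arm

A 6-joint arm with a two-finger parallel gripper is mounted at the origin on the work surface. World frame = base frame: x ahead of the robot, y to its left, z up, the work surface at z = 0. Lengths are in mm, angles in rad, forces in N, time in s.
With the tool pointing down it reaches from about 375 to 925 mm from the base axis. Payload 5.7 kg.
Tool frame: the origin (TCP) lies between the finger pads; the fingertips stand 19 mm ahead of it and the grasp point (between the pads) is the TCP; z points along the fingers, y is the direction in which the jaws open and shut (so a half turn about z gives the same grasp; the last joint's range is limited). The gripper opens to 88 mm and grips with 3 to 60 N. Pads are 20 mm wide; open, the fingers measure 115 mm over their backs; the gripper's body (75 mm by 178 mm) begins 61 mm behind the grasp point.
Start: joints at [-1.436, 0.359, 1.51, -0, 1.272, -0.115], TCP at [148.313, -581.35, 241.623] pointing down, gripper open.
Joint ranges: [-2.97, 2.97], [-1.01, 2.36], [0.21, 2.38], [-0.96, 4.11], [0.2, 2.71], [-2.98, 2.98]. Speed limits (rad/s): [2.39, 2.39, 3.14, 3.14, 3.14, 3.14].

### API

Orientations are given as [roll, pitch, yaw] about the fixed x, y, z axes, in that order (R = Rz(yaw) Ry(pitch) Rx(roll)).
In Python, from workcell import telemetry, optics, order gives the robot as it stands.
- The arm moves only by the tool move_arm, never from a script. Its argument "motion" is a list of rows, each a list of 3 entries, a list of its own where there are three numbers: the turn, a rotation vector about the tool's x, y, z each as a share of 360 degrees, from -1 to 1, then the shift along the tool's x, y, z each as a share of 40 cm, from -1 to 1, then the opening, from -1 (shut) to 1 (fully open). In form: [[[ax, ay, az], [x, y, z], hand], ...]. A call has 1 to 8 rows; each row is the pose to reach, as a shift and turn from the pose commanded when the call began, along the tool's axes at that moment, turning the shorter way round; what a row does not reach only later rows make up. A row lasts 1/12 s, in which the tool goes at most 41.7 mm and 7.16 degrees, less where a joint would pass 70% of its speed; a pose out of reach is approached as far as the arm can. A call with a number of a shift or a turn outside -1 to 1 is refused whole. A call with a gripper value outside its range is refused whole. The fingers move at their own pace and stop on an object; the grip force is fixed at half the most. Time passes only in rows, so rows that repeat a pose let the fingers close. It gives the time, the measured TCP pose, the force and the opening at its end, in the units of the state.
- telemetry.read_state(): the state, without advancing time (a new reading comes with each control period).
- optics.get_image(name): name is "scene" or "side" or "wrist"; returns a dict with "pixels" (480x640x3 uint8, red, green, blue), "z_map" (480x640 float32, mm along the optical axis (not along the pixel's ray), 0 where there is no reading), "fx", "fy", "cx", "cy" (pixels), "R" (3x3) and "t" (3): a world point X has camera coordinates R X + t. Camera axes: x right, y down, z forward; pixel columns grow to the right and rows downward; lengths in mm; the calibration is good to about 2 mm. A picture is of the moment at which its call begins.
- order.hand_in(): hands the job in, once; it reports no verdict.
The state is a dict: "time_s": time; "joint_positions": joint angles; "joint_vel": joint speeds; "tau": joint torques, N m; "tcp_pos": TCP position; "ee_rot": TCP orientation; "force": force on the tool from outside, world axes, zero at the start; "ft_torque": the same for the moment, N m; "gripper_width": finger opening in mm.
Only numpy, scipy, OpenCV 4.12 (cv2) and the standard library are available. Lean on these libraries where they do the work, as an engineer would, in place of code of your own. Each camera call takes 0.05 s, during which the arm holds its last target.

## Working session

There is one attempt and no reset: what is moved stays moved. The work goes in short steps, Python scripts to look and compute and a tool call to move; the robot and the scene stay as the last step left them, time stands still between calls to the robot, and variables do not carry over. Pictures are saved under pics/ and viewed, and the job is handed in when it is done.

Besides the shell and the picture viewer there is one more tool, called after "Call:" as a command line: name --argument value ..., lists and objects as JSON in quotes. move_arm: Moves the arm, as the interface text tells. Its arguments: {"type":"object","properties":{"motion":{"type":"array","items":{"type":"array"}}},"required":["motion"]}

```bash
mkdir -p pics; ls
python3 - <<'E'
from workcell import telemetry, optics
import cv2, numpy as np
s=telemetry.read_state(); print(s)
for n in ["scene","side","wrist"]:
    im=optics.get_image(n); cv2.imwrite(f"pics/{n}0.png",im["pixels"][:,:,::-1]); np.savez(f"{n}0.npz",**im)
    print(n,im["fx"],im["cx"],im["cy"],-im["R"].T@im["t"])
E
```

```text
pics
{'time_s': 0.0, 'joint_positions': array([-1.43608861e+00,  3.59524852e-01,  1.51141867e+00, -2.18269801e-06,
        1.27249189e+00, -1.15085143e-01]), 'joint_vel': array([ 0.000705  ,  0.00142212,  0.00059539, -0.00016762, -0.00090835,
        0.00013011]), 'tau': array([ 2.12704304e-03, -5.15365255e+01, -2.70727462e+01,  6.75554643e-02,
        3.53504601e-02, -1.72186146e-04]), 'tcp_pos': array([ 148.23462264, -580.73022848,  240.80297959]), 'ee_rot': array([-3.13976184e+00, -2.09535056e-04,  2.49793312e-01]), 'force': array([-0.04094667,  0.12125857,  0.58250371]), 'ft_torque': array([-0.02907546,  0.00781679,  0.02618799]), 'gripper_width': 88.11613693890753}
scene 573.6040989271985 320.5141677453388 239.73977164726242 [1512.61062974  122.14994206 1175.2090378 ]
side 494.65842978710026 320.48091676040985 231.90396245505352 [ 316.2980528  -727.03802791  816.85023058]
wrist 361.41529517319873 324.34774978735015 244.68243114703898 [ 219.9779148  -562.66824997  383.73432375]
```

View pics/scene0.png

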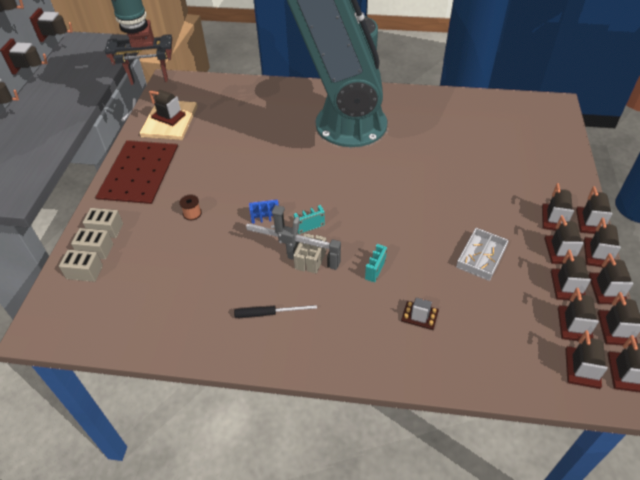

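View pics/side0.png

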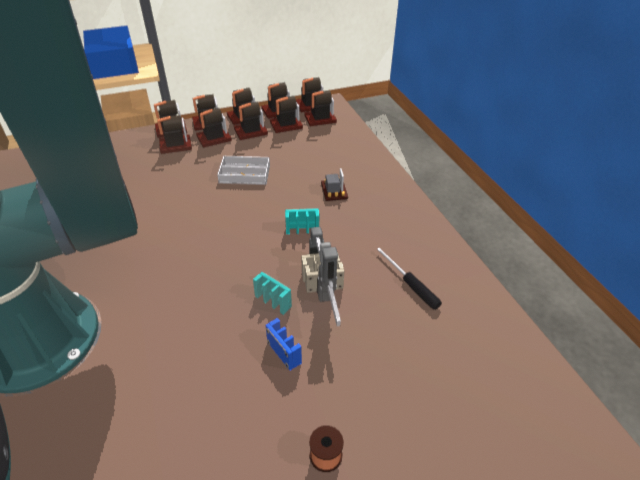

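View pics/wrist0.png

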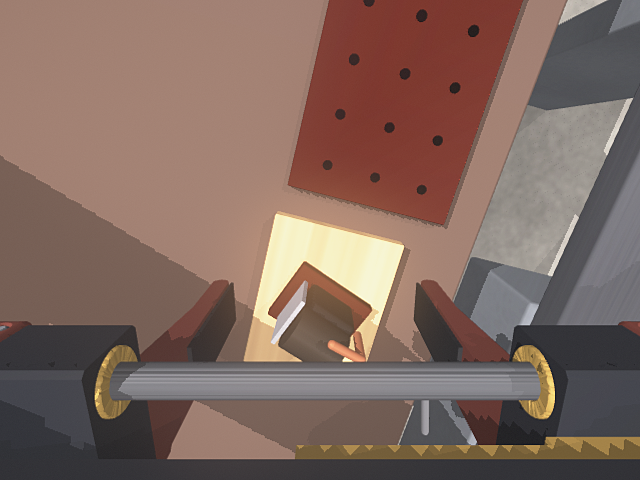

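The clamp is at scene pixel (245-340, 205-268): bar tail at (248,228), grip at (280,218), far jaw at (335,253). In the side view the grip is near (328,260). There are turquoise look-alikes at (310,218) and (376,262), and a blue one at (263,210). Next I'll build a point cloud of the clamp.

```bash
cat > h.py <<'E'
import numpy as np, cv2
from workcell import telemetry, optics
def cloud(im):
    z=im["z_map"]; v,u=np.mgrid[0:480,0:640]
    c=np.stack([(u-im["cx"])/im["fx"]*z,(v-im["cy"])/im["fy"]*z,z],-1)
    w=(c-im["t"])@im["R"]
    w[z<=0]=np.nan
    return w
E
python3 - <<'E'
from h import *
vis=[]
for n in ["scene","side"]:
    im=dict(np.load(f"{n}0.npz")); w=cloud(im).reshape(-1,3); px=im["pixels"].reshape(-1,3)
    m=(w[:,0]>400)&(w[:,0]<720)&(w[:,1]>-150)&(w[:,1]<250)&(w[:,2]>8)&(w[:,2]<220)
    p=w[m];c=px[m]
    np.savez(f"pc_{n}.npz",p=p,c=c)
    S=2
    I=np.full((500,700,3),255,np.uint8)
    o=np.argsort(p[:,2]); p=p[o];c=c[o]
    for q,k in zip(p,c):
        a=int((250-q[1])*1.7);b=int((720-q[0])*1.5)
        cv2.circle(I,(a,b),2,tuple(int(x) for x in k[::-1]),-1)
    vis.append(I)
    I2=np.full((500,700,3),255,np.uint8)
    cm=cv2.applyColorMap(np.clip(p[:,2]*1.4,0,255).astype(np.uint8)[:,None],cv2.COLORMAP_JET)[:,0]
    for q,k in zip(p,cm):
        cv2.circle(I2,(int((250-q[1])*1.7),int((720-q[0])*1.5)),2,tuple(int(x) for x in k),-1)
    vis.append(I2)
a=np.vstack([np.hstack(vis[:2]),np.hstack(vis[2:])])
cv2.imwrite("pics/top.png",cv2.resize(a,(800,571)))
E
```

```text
(no output)
```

View pics/top.png

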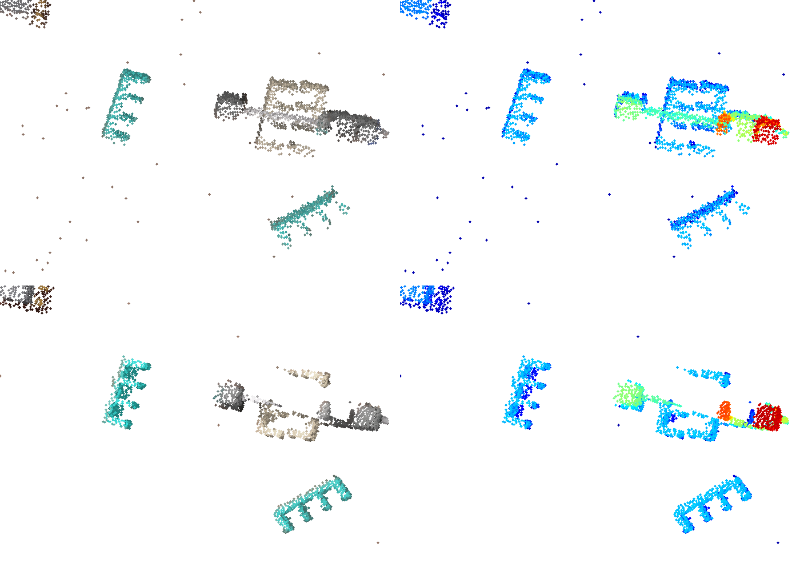

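Run:
```python
from h import *
P=[];C=[]
for n in ["scene","side"]:
    d=np.load(f"pc_{n}.npz"); p,c=d["p"],d["c"].astype(int)
    sat=c.max(1)-c.min(1)
    g=(p[:,0]>520)&(p[:,0]<680)&(p[:,1]>-90)&(p[:,1]<140)
    for lab,m in [("top>160",g&(p[:,2]>160)),("trig 136-150",g&(p[:,2]>130)&(p[:,2]<150)),("far jaw",g&(p[:,1]>80)&(p[:,2]>70)),("bar",g&(p[:,2]>78)&(p[:,2]<90))]:
        q=p[m]; 
        if len(q)<5: print(n,lab,len(q));continue
        print(n,lab,len(q),"mean",q.mean(0).round(1),"min",np.percentile(q,3,0).round(1),"max",np.percentile(q,97,0).round(1))
    q=p[g&(p[:,2]>78)&(p[:,2]<88)]
    q=q[(q[:,1]<75)&(q[:,1]>-80)]
    l=cv2.fitLine(q[:,:2].astype(np.float32),cv2.DIST_HUBER,0,.01,.01).ravel(); print(n,"line",l,np.arctan2(l[1],l[0]))
    q=p[g&(p[:,2]>158)][:,:2].astype(np.float32); print("rect",cv2.minAreaRect(q))
    q=p[g&(p[:,2]>64)][:,:2].astype(np.float32)
    l=cv2.fitLine(q,cv2.DIST_HUBER,0,.01,.01).ravel(); print(n,"line all",l,np.arctan2(l[1],l[0]))
```

```text
scene top>160 0
scene trig 136-150 52 mean [577.5 -82.6 140.8] min [565.  -89.2 130.8] max [586.4 -76.8 147.6]
scene far jaw 0
scene bar 190 mean [587.3 -25.8  83.5] min [572.2 -85.8  78.5] max [605.7  26.9  89.6]
scene line [ 2.4190502e-01  9.7029996e-01  5.8610626e+02 -3.2866028e+01] 1.3264676
rect ((0.0, 0.0), (0.0, 0.0), 0.0)
scene line all [ 2.0155565e-01  9.7947705e-01  5.8560498e+02 -3.8982590e+01] 1.3678504
side top>160 0
side trig 136-150 68 mean [572.5 -84.8 144.4] min [563.4 -89.  134.8] max [583.6 -78.2 148.7]
side far jaw 0
side bar 93 mean [588.9  -2.3  84.9] min [580.1 -32.9  79.4] max [603.   18.1  89.8]
side line [ 2.2168911e-01  9.7511739e-01  5.8628485e+02 -1.1938503e+01] 1.34725
rect ((0.0, 0.0), (0.0, 0.0), 0.0)
side line all [ 2.2369592e-01  9.7465897e-01  5.8204413e+02 -2.5649178e+01] 1.3451915
```

Run:
```python
from h import *
for n in ["scene","side"]:
    im=dict(np.load(f"{n}0.npz")); p=cloud(im).reshape(-1,3)
    g=(p[:,0]>510)&(p[:,0]<680)&(p[:,1]>-240)&(p[:,1]<100)
    th=1.34
    ex=np.array([np.cos(th),np.sin(th)]);ey=np.array([-ex[1],ex[0]])
    for lab,m in [("top",g&(p[:,2]>160)),("grip",g&(p[:,2]>115)&(p[:,1]<-115)),("trig",g&(p[:,2]>120)&(p[:,2]<152)&(p[:,1]>-115)),("far jaw",g&(p[:,1]>0)&(p[:,2]>80)),]:
        q=p[m]
        if len(q)<5: print(n,lab,len(q));continue
        qc=np.c_[q[:,:2]@ex,q[:,:2]@ey,q[:,2]]
        print(n,lab,len(q),"mean",q.mean(0).round(1),"cl min",np.percentile(qc,3,0).round(1),"max",np.percentile(qc,97,0).round(1))
        print(cv2.minAreaRect(q[:,:2].astype(np.float32)))
    q=p[g&(p[:,2]>64)&(p[:,2]<90)&((p[:,1]<-160)|(p[:,1]>-70)&(p[:,1]<-10))]
    l=cv2.fitLine(q[:,:2].astype(np.float32),cv2.DIST_HUBER,0,.01,.01).ravel(); print(n,"bar line",l,np.arctan2(l[1],l[0]), q.min(0),len(q))
```

```text
scene top 103 mean [ 568.5 -126.9  167.4] cl min [  -6.5 -594.8  162.9] max [  17.9 -567.6  171.9]
((567.4791259765625, -126.79600524902344), (28.552793502807617, 29.643274307250977), 77.5960464477539)
scene grip 226 mean [ 572.7 -127.2  150.5] cl min [  -4.7 -595.2  116.4] max [  16.6 -569.8  170.9]
((567.4117431640625, -127.92723846435547), (26.082427978515625, 29.718975067138672), 76.14506530761719)
scene trig 67 mean [578.8 -82.9 137.4] cl min [  46.1 -590.9  122.7] max [  56.1 -570.   147.5]
((576.1192626953125, -83.0252914428711), (11.311208724975586, 27.476295471191406), 80.7417984008789)
scene far jaw 101 mean [595.8  15.1  88.9] cl min [ 138.1 -586.4   81.4] max [ 162.7 -563.3   94.5]
((592.8892822265625, 13.744426727294922), (27.89292335510254, 28.363800048828125), 80.93092346191406)
scene bar line [ 1.79305911e-01  9.83793378e-01  5.70068604e+02 -1.18018616e+02] 1.3905154 [ 548.09062922 -220.73891208   64.45097733] 280
side top 181 mean [ 565.2 -130.5  168.9] cl min [  -8.6 -592.9  163.3] max [  15.8 -567.2  171.9]
((566.1639404296875, -128.57998657226562), (28.44112777709961, 27.881418228149414), 79.17826080322266)
side grip 408 mean [ 563.9 -134.6  151.5] cl min [  -8.2 -592.6  118. ] max [  13.7 -567.8  171.4]
((565.9219360351562, -129.8460693359375), (25.863113403320312, 27.881418228149414), 79.17826080322266)
side trig 77 mean [571.6 -85.  142.1] cl min [  42.9 -588.   123.5] max [  54.3 -568.   148.7]
((573.78515625, -85.46784973144531), (14.629742622375488, 19.611459732055664), 69.61248016357422)
side far jaw 119 mean [591.   11.   89.9] cl min [ 136.2 -584.9   81.7] max [ 161.3 -562.2   94.6]
((592.5928344726562, 13.660659790039062), (28.5263614654541, 23.993669509887695), 74.86846160888672)
side bar line [ 1.7139103e-01  9.8520309e-01  5.5839954e+02 -1.6369627e+02] 1.3985549 [ 546.45213504 -220.96692796   67.18326799] 192
```

```bash
cat >> h.py <<'E'
from scipy.spatial.transform import Rotation as Ro
PSI=1.392
EX=np.array([np.cos(PSI),np.sin(PSI),0]); G=np.array([566.8,-127.7,132])
def rel(p0,yaw0,p1,yaw1):
    R0=Ro.from_euler('xyz',[np.pi,0,yaw0]);R1=Ro.from_euler('xyz',[np.pi,0,yaw1])
    s=R0.inv().apply(np.array(p1)-p0)/400; r=(R0.inv()*R1).as_rotvec()/(2*np.pi)
    return r.round(4),s.round(4)
E
python3 - <<'E'
from h import *
T=G+EX*20; T[2]=240; print(T)
a=np.array([148.3,-581.35,241.6])
print(rel(a,.2498,T,PSI-np.pi/2))
E
```

```text
[ 570.35690435 -108.01883054  240.        ]
(array([-0.    , -0.    ,  0.0682]), array([ 1.3149, -0.8858,  0.004 ]))
```

Call:
move_arm --motion '[[[0,0,0.034],[0.66,-0.44,0],1],[[0,0,0.034],[0.66,-0.44,0],1],[[0,0,0.034],[0.66,-0.44,0],1],[[0,0,0.034],[0.66,-0.44,0],1],[[0,0,0.034],[0.66,-0.44,0],1],[[0,0,0.034],[0.66,-0.44,0],1],[[0,0,0.034],[0.66,-0.44,0],1],[[0,0,0.034],[0.66,-0.44,0],1]]'

```text
time_s: 0.82
tcp_pos: [362.2, -342.2, 241.5]
ee_rot: [-3.14, -0.0, 0.037]
force: [0.0, 0.0, 0.4]
gripper_width: 87.4
```

Run:
```python
from h import *
s=telemetry.read_state();print(s["tcp_pos"],s["ee_rot"],s["joint_vel"])
T=G+EX*20; T[2]=240
print(rel(np.array([360.6,-345.6,241.6]),.0362,T,PSI-np.pi/2))
```

```text
[ 362.19881826 -342.21486221  241.50717943] [-3.13997051e+00 -4.29416845e-04  3.73733686e-02] [ 0.58070198 -0.01304587  0.0168824  -0.02651129 -0.01468419  0.5630555 ]
(array([ 0.    , -0.    ,  0.0342]), array([ 0.5455, -0.5746,  0.004 ]))
```

Call:
move_arm --motion '[[[0,0,0.034],[0.54,-0.57,0.004],1],[[0,0,0.034],[0.54,-0.57,0.004],1],[[0,0,0.034],[0.54,-0.57,0.004],1],[[0,0,0.034],[0.54,-0.57,0.004],1],[[0,0,0.034],[0.54,-0.57,0.004],1],[[0,0,0.034],[0.54,-0.57,0.004],1],[[0,0,0.034],[0.54,-0.57,0.004],1],[[0,0,0.034],[0.54,-0.57,0.004],1]]'

```text
time_s: 1.48
tcp_pos: [570.1, -106.8, 239.9]
ee_rot: [-3.141, -0.0, -0.176]
force: [0.0, -0.6, -0.0]
gripper_width: 87.6
```

Call:
move_arm --motion '[[[0,0,0],[0,0,0],1],[[0,0,0],[0,0,0],1],[[0,0,0],[0,0,0],1]]'

```text
time_s: 1.73
tcp_pos: [567.5, -110.1, 239.7]
ee_rot: [3.141, 0.001, -0.177]
force: [-1.2, 0.4, 0.4]
gripper_width: 87.6
```

Run:
```python
from h import *
s=telemetry.read_state();print(s["time_s"],s["tcp_pos"],s["ee_rot"],s["force"],s["gripper_width"],s["joint_positions"])
im=optics.get_image("wrist"); cv2.imwrite("pics/w1.png",im["pixels"][:,:,::-1])
p=cloud(im).reshape(-1,3)
g=(p[:,0]>510)&(p[:,0]<680)&(p[:,1]>-240)&(p[:,1]<60)
for lab,m in [("top",g&(p[:,2]>162)&(p[:,2]<175)&(p[:,1]<-105)),("trig",g&(p[:,2]>138)&(p[:,2]<152)&(p[:,1]>-112)&(p[:,1]<-60)),("farjaw",g&(p[:,1]>0)&(p[:,2]>85)&(p[:,2]<100)),("housing",g&(p[:,1]>-145)&(p[:,1]<-60)&(p[:,2]>90)&(p[:,2]<100))]:
    q=p[m];print(lab,len(q)); 
    if len(q)>5:
        print(q.mean(0).round(1),cv2.minAreaRect(q[:,:2].astype(np.float32)),np.percentile(q[:,:2]@EX[:2]-G[:2]@EX[:2],[2,98]))
q=p[g&(p[:,2]>76)&(p[:,2]<90)&((p[:,1]<-150)|(p[:,1]>-70)&(p[:,1]<-10))]
l=cv2.fitLine(q[:,:2].astype(np.float32),cv2.DIST_HUBER,0,.01,.01).ravel(); print("bar",l,np.arctan2(l[1],l[0]),len(q))
```

```text
1.7333 [ 567.46481785 -110.13933499  239.65413605] [ 3.14120043e+00  1.34524762e-03 -1.76887748e-01] [-1.15294     0.37205649  0.371692  ] 87.58748627576293 [-3.10824765e-01  3.29901406e-01  1.56022522e+00 -5.98360938e-04
  1.25274690e+00  1.43704653e+00]
top 1759
[ 566.5 -127.9  167.1] ((565.5390625, -128.1041717529297), (27.025611877441406, 27.732839584350586), 79.86151885986328) [-13.02925036  12.29184821]
trig 516
[574.4 -83.8 143.5] ((573.3123779296875, -83.25088500976562), (11.98633098602295, 21.839338302612305), 77.08382415771484) [39.10729538 50.61879172]
farjaw 843
[591.6  13.1  89. ] ((590.8436279296875, 14.351335525512695), (26.820173263549805, 24.01218605041504), 80.89746856689453) [131.5570002 155.39961  ]
housing 1254
[ 571.7 -107.3   95.9] ((567.9940185546875, -114.7353286743164), (59.16245651245117, 30.49286651611328), 81.52857971191406) [-0.94904589 36.51029864]
bar [ 1.78080931e-01  9.84015822e-01  5.67420471e+02 -1.19272446e+02] 1.3917605 1457
```

View pics/w1.png

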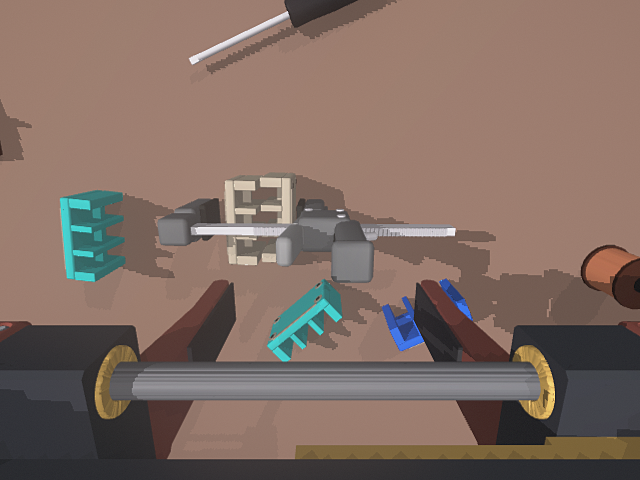

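Call:
move_arm --motion '[[[0,0,0],[0.003,-0.005,0.1],1],[[0,0,0],[0.003,-0.005,0.18],1],[[0,0,0],[0.003,-0.005,0.24],1],[[0,0,0],[0.003,-0.005,0.272],1],[[0,0,0],[0.003,-0.005,0.272],1],[[0,0,0],[0.003,-0.005,0.272],1]]'

```text
time_s: 2.28
tcp_pos: [568.6, -109.2, 131.0]
ee_rot: [-3.141, 0.002, -0.179]
force: [-0.3, -0.2, 0.8]
gripper_width: 87.9
```

Run:
```python
from h import *
im=optics.get_image("side"); cv2.imwrite("pics/s2.png",cv2.resize(im["pixels"][180:360,230:430,::-1],(800,720))[:600])
im=optics.get_image("scene"); cv2.imwrite("pics/c2.png",cv2.resize(im["pixels"][160:310,220:420,::-1],(800,600)))
```

```text
(no output)
```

View pics/s2.png

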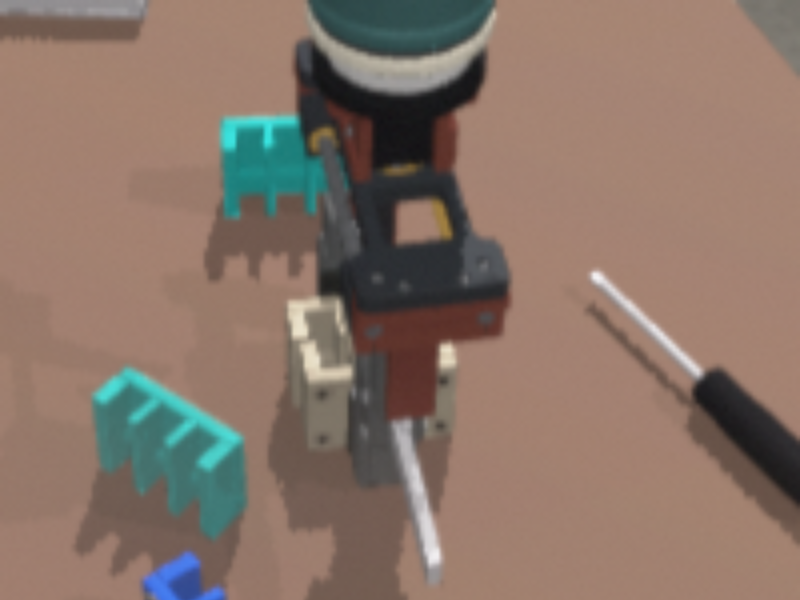

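View pics/c2.png

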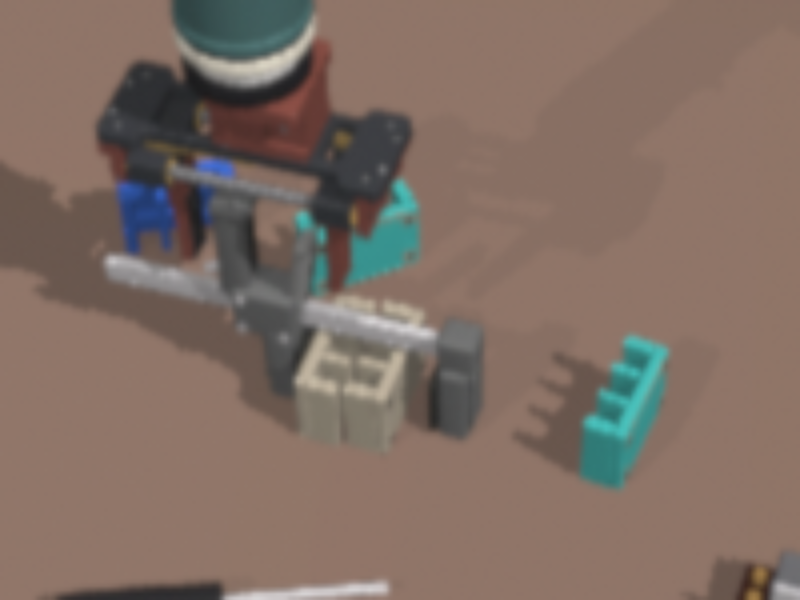

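Call:
move_arm --motion '[[[0,0,0],[0,0,0],0.55],[[0,0,0],[0,0,0],0.55]]'

```text
time_s: 2.55
tcp_pos: [570.6, -108.7, 132.7]
ee_rot: [3.141, -0.002, -0.178]
force: [0.5, 0.1, 0.2]
gripper_width: 78.2
```

Call:
move_arm --motion '[[[0,0,0],[0,0,0],0.55],[[0,0,0],[0,0,0],0.55]]'

```text
time_s: 2.72
tcp_pos: [570.1, -108.2, 131.9]
ee_rot: [3.142, -0.001, -0.177]
force: [1.1, -0.3, 0.6]
gripper_width: 68.8
```

Call:
move_arm --motion '[[[0,0,0],[0,0,0],-1],[[0,0,0],[0,0.004,0],-1],[[0,0,0],[0,0.01,0],-1],[[0,0,0],[0,0.016,0],-1],[[0,0,0],[0,0.022,0],-1],[[0,0,0],[0,0.0275,0],-1],[[0,0,0],[0,0.0275,0],-1]]'

```text
time_s: 3.3
tcp_pos: [568.7, -117.6, 131.9]
ee_rot: [-3.138, -0.001, -0.179]
force: [0.9, 5.4, 6.4]
gripper_width: 40.2
```

Call:
move_arm --motion '[[[0,0,0],[0,0,0],-1],[[0,0,0],[0,0,0],-1]]'

```text
time_s: 3.47
tcp_pos: [568.7, -117.6, 131.9]
ee_rot: [-3.138, -0.001, -0.179]
force: [0.8, 3.5, 5.6]
gripper_width: 40.0
```

Run:
```python
from h import *
im=optics.get_image("side"); cv2.imwrite("pics/s3.png",cv2.resize(im["pixels"][180:360,230:430,::-1],(800,720))[:600])
im=optics.get_image("scene"); cv2.imwrite("pics/c3.png",cv2.resize(im["pixels"][160:310,220:420,::-1],(800,600)))
```

```text
(no output)
```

View pics/c3.png

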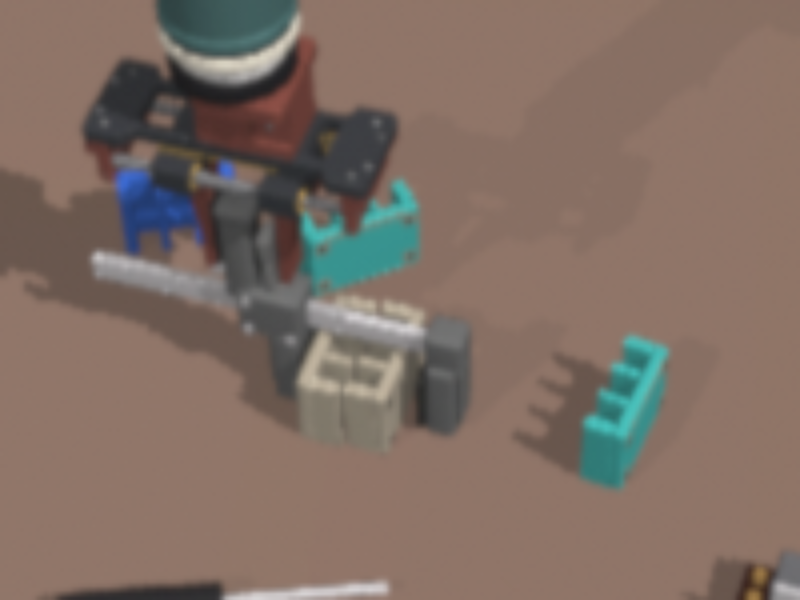

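Call:
move_arm --motion '[[[0,0,0],[0,-0.005,0],0.55],[[0,0,0],[0,-0.011,0],0.55],[[0,0,0],[0,-0.017,0],0.55],[[0,0,0],[0,-0.023,0],0.55],[[0,0,0],[0,-0.0275,0],0.55],[[0,0,0],[0,-0.0275,0],0.55],[[0,0,0],[0,-0.0275,0],0.55],[[0,0,0],[0,-0.0275,0],0.55]]'

```text
time_s: 4.23
tcp_pos: [569.5, -108.1, 131.0]
ee_rot: [-3.141, 0.001, -0.177]
force: [0.4, 1.8, -0.5]
gripper_width: 68.0
```

Call:
move_arm --motion '[[[0,0,0],[0,0,0],-1],[[0,0,0],[0,0.004,0],-1],[[0,0,0],[0,0.01,0],-1],[[0,0,0],[0,0.016,0],-1],[[0,0,0],[0,0.022,0],-1],[[0,0,0],[0,0.0275,0],-1],[[0,0,0],[0,0.0275,0],-1],[[0,0,0],[0,0.0275,0],-1]]'

```text
time_s: 4.9
tcp_pos: [568.3, -119.1, 131.8]
ee_rot: [-3.141, -0.001, -0.178]
force: [0.2, 2.5, 6.8]
gripper_width: 39.8
```

Run:
```python
from h import *
im=optics.get_image("scene"); cv2.imwrite("pics/c4.png",cv2.resize(im["pixels"][160:310,220:420,::-1],(800,600)))
```

```text
(no output)
```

View pics/c4.png

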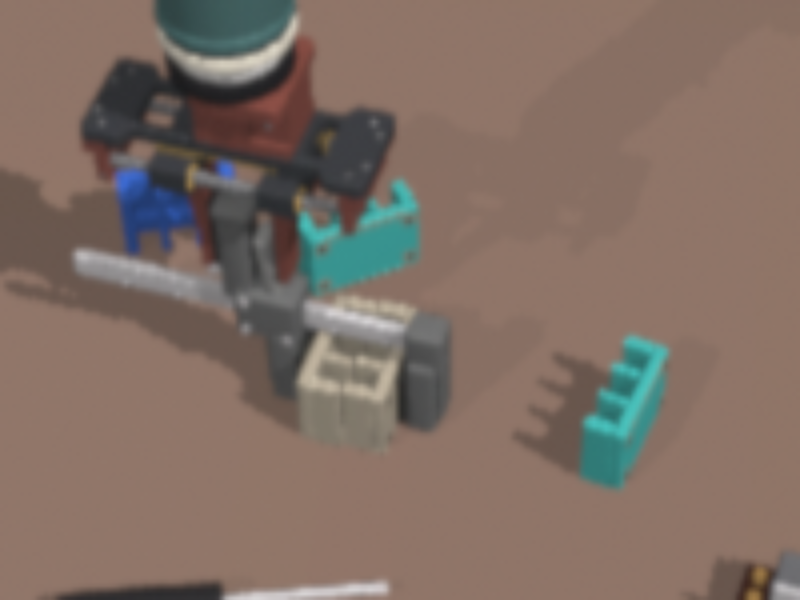

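Call:
move_arm --motion '[[[0,0,0],[0,-0.005,0],0.55],[[0,0,0],[0,-0.011,0],0.55],[[0,0,0],[0,-0.017,0],0.55],[[0,0,0],[0,-0.023,0],0.55],[[0,0,0],[0,-0.0275,0],0.55],[[0,0,0],[0,-0.0275,0],0.55],[[0,0,0],[0,-0.0275,0],0.55],[[0,0,0],[0,-0.0275,0],0.55]]'

```text
time_s: 5.62
tcp_pos: [569.7, -108.1, 131.1]
ee_rot: [3.142, 0.0, -0.177]
force: [-0.4, 1.0, -0.3]
gripper_width: 68.3
```

Call:
move_arm --motion '[[[0,0,0],[0,0,0],-1],[[0,0,0],[0,0.004,0],-1],[[0,0,0],[0,0.01,0],-1]]'

```text
time_s: 5.87
tcp_pos: [569.2, -111.9, 131.5]
ee_rot: [-3.141, -0.0, -0.178]
force: [-0.3, 0.1, 6.0]
gripper_width: 51.6
```

Call:
move_arm --motion '[[[0,0,0],[0,0.006,0],-1]]'

```text
time_s: 5.95
tcp_pos: [569.0, -113.6, 131.6]
ee_rot: [-3.139, -0.0, -0.178]
force: [2.4, 6.1, 2.2]
gripper_width: 48.7
```

Call:
move_arm --motion '[[[0,0,0],[0,0,0],-1]]'

```text
time_s: 6.03
tcp_pos: [569.0, -113.9, 131.7]
ee_rot: [-3.139, -0.001, -0.179]
force: [1.7, 2.6, 5.8]
gripper_width: 48.4
```

Call:
move_arm --motion '[[[0,0,0],[0,0,0],-1],[[0,0,0],[0,0,0],-1],[[0,0,0],[0,0,0],-1]]'

```text
time_s: 6.28
tcp_pos: [569.1, -113.8, 131.7]
ee_rot: [-3.14, -0.001, -0.178]
force: [1.2, 2.7, 5.0]
gripper_width: 48.5
```

Run:
```python
from h import *
a=optics.get_image("side"); b=optics.get_image("scene")
A=cv2.resize(a["pixels"][210:330,270:390,::-1],(400,400),interpolation=cv2.INTER_CUBIC);B=cv2.resize(b["pixels"][190:290,235:335,::-1],(400,400),interpolation=cv2.INTER_CUBIC)
cv2.imwrite("pics/c5.png",np.hstack([A,B]))
```

```text
(no output)
```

View pics/c5.png

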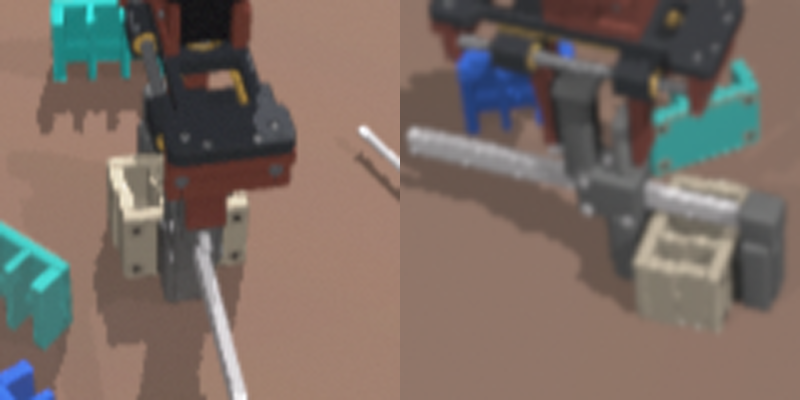

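Call:
move_arm --motion '[[[0,0,0],[0,0,-0.005],-1],[[0,0,0],[0,0,-0.015],-1],[[0,0,0],[0,0,-0.025],-1],[[0,0,0],[0,0,-0.04],-1],[[0,0,0],[0,0,-0.055],-1],[[0,0,0],[0,0,-0.065],-1],[[0,0,0],[0,0,-0.07],-1],[[0,0,0],[0,0,-0.07],-1]]'

```text
time_s: 7.05
tcp_pos: [569.0, -114.7, 159.9]
ee_rot: [3.141, -0.001, -0.177]
force: [1.5, -0.5, -8.6]
gripper_width: 46.5
```

Run:
```python
from h import *
s=telemetry.read_state();print(s["force"],s["ft_torque"],s["gripper_width"],s["ee_rot"])
a=optics.get_image("side"); b=optics.get_image("scene")
A=cv2.resize(a["pixels"][210:330,270:390,::-1],(400,400),interpolation=cv2.INTER_CUBIC);B=cv2.resize(b["pixels"][190:290,235:335,::-1],(400,400),interpolation=cv2.INTER_CUBIC)
cv2.imwrite("pics/c6.png",np.hstack([A,B]))
```

```text
[ 1.47113335 -0.54784825 -8.61088465] [-0.35182246 -0.00142793  0.02701073] 46.52829859242526 [ 3.14130974e+00 -1.09776138e-03 -1.77396943e-01]
```

View pics/c6.png

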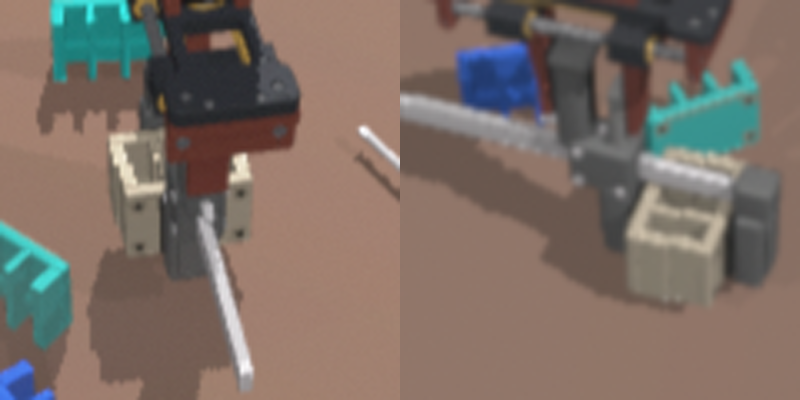

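```bash
cat >> h.py <<'E'
def bar(im,show=True):
    p=cloud(im).reshape(-1,3); px=im["pixels"].reshape(-1,3).astype(int)
    d=p[:,:2]-G[:2]; x=d@EX[:2]; y=d@np.array([-EX[1],EX[0]])
    ok=(np.abs(y)<9)&(p[:,2]>60)&(px.min(1)>110)
    r=[]
    m=ok&(((x<-22)&(x>-130)))
    z=p[:,2]
    # top edge per 10mm bin
    out=[]
    for a in list(range(-130,-20,10))+list(range(50,115,10)):
        q=ok&(x>=a)&(x<a+10)
        if q.sum()>4: out.append((a+5,np.percentile(z[q],85)))
    out=np.array(out)
    k=np.polyfit(out[:,0],out[:,1],1); print("slope",k, out.round(0).tolist())
E
python3 - <<'E'
from h import *
for n in ["scene","side"]:
    print("before"); bar(dict(np.load(f"{n}0.npz")))
    print("now"); bar(optics.get_image(n))
E
```

```text
before
slope [-6.39188937e-03  8.50593484e+01] [[-95.0, 81.0], [-85.0, 86.0], [-75.0, 85.0], [-65.0, 84.0], [-55.0, 85.0], [-45.0, 84.0], [-35.0, 84.0], [-25.0, 97.0], [55.0, 87.0], [65.0, 84.0], [75.0, 85.0], [85.0, 83.0], [95.0, 83.0], [105.0, 83.0], [115.0, 84.0]]
now
slope [1.04132393e-01 1.26765107e+02] [[-115.0, 115.0], [-105.0, 115.0], [-95.0, 115.0], [-85.0, 116.0], [-75.0, 114.0], [-65.0, 114.0], [-55.0, 114.0], [-45.0, 113.0], [-35.0, 113.0], [-25.0, 113.0], [55.0, 344.0], [65.0, 109.0], [75.0, 107.0], [85.0, 107.0], [95.0, 105.0], [105.0, 115.0], [115.0, 115.0]]
before
slope [-2.94645909e-03  8.76818909e+01] [[-95.0, 84.0], [-85.0, 87.0], [-75.0, 87.0], [-65.0, 87.0], [-55.0, 87.0], [-45.0, 87.0], [-35.0, 87.0], [-25.0, 102.0], [105.0, 86.0], [115.0, 85.0]]
now
slope [  1.55550269 262.19583956] [[-125.0, 112.0], [-115.0, 117.0], [-105.0, 117.0], [-95.0, 118.0], [-85.0, 116.0], [-75.0, 116.0], [-65.0, 116.0], [-55.0, 115.0], [-45.0, 116.0], [-35.0, 116.0], [-25.0, 346.0], [65.0, 583.0], [75.0, 581.0], [95.0, 83.0]]
```

Call:
move_arm --motion '[[[0.001,0,0],[0,0,-0.01],-1],[[0.002,0,0],[0,0,-0.03],-1],[[0.003,0,0],[0,0,-0.055],-1],[[0.004,0,0],[0,0,-0.085],-1],[[0.005,0,0],[0,0,-0.115],-1],[[0.006,0,0],[0,0,-0.145],-1],[[0.007,0,0],[0,0,-0.17],-1],[[0.007,0,0],[0,0,-0.185],-1]]'

```text
time_s: 7.92
tcp_pos: [569.4, -115.0, 235.5]
ee_rot: [-3.098, -0.003, -0.178]
force: [1.6, -0.1, -8.8]
gripper_width: 46.8
```

Call:
move_arm --motion '[[[0,0,0],[0,0,0],-1],[[0,0,0],[0,0,0],-1],[[0,0,0],[0,0,0],-1],[[0,0,0],[0,0,0],-1]]'

```text
time_s: 8.25
tcp_pos: [568.0, -114.1, 232.4]
ee_rot: [-3.097, 0.002, -0.177]
force: [-0.5, -0.0, -8.0]
gripper_width: 46.9
```

Run:
```python
from h import *
s=telemetry.read_state();print(s["time_s"],s["force"],s["ft_torque"],s["gripper_width"],s["ee_rot"])
a=optics.get_image("side"); b=optics.get_image("scene")
np.savez("side7.npz",**a);np.savez("scene7.npz",**b)
for i in (b,a): bar(i)
A=cv2.resize(a["pixels"][170:330,240:400,::-1],(400,400),interpolation=cv2.INTER_CUBIC);B=cv2.resize(b["pixels"][150:290,215:355,::-1],(400,400),interpolation=cv2.INTER_CUBIC)
cv2.imwrite("pics/c7.png",np.hstack([A,B]))
```

```text
8.25 [-0.54732813 -0.02572276 -7.96801655] [-0.39367476 -0.06010169 -0.08353984] 46.93580450769191 [-3.09726383e+00  1.80469644e-03 -1.77291600e-01]
slope [1.47694451e-02 1.84481211e+02] [[-115.0, 182.0], [-105.0, 184.0], [-95.0, 184.0], [-85.0, 182.0], [-75.0, 184.0], [-65.0, 184.0], [-55.0, 185.0], [-45.0, 184.0], [-35.0, 185.0], [-25.0, 184.0], [55.0, 182.0], [65.0, 183.0], [75.0, 184.0], [85.0, 184.0], [95.0, 184.0], [105.0, 188.0], [115.0, 193.0]]
slope [2.23839120e-01 2.36364738e+02] [[-115.0, 184.0], [-105.0, 185.0], [-95.0, 186.0], [-85.0, 186.0], [-75.0, 186.0], [-65.0, 186.0], [-55.0, 186.0], [-45.0, 186.0], [-35.0, 417.0], [-25.0, 404.0], [95.0, 160.0]]
```

View pics/c7.png

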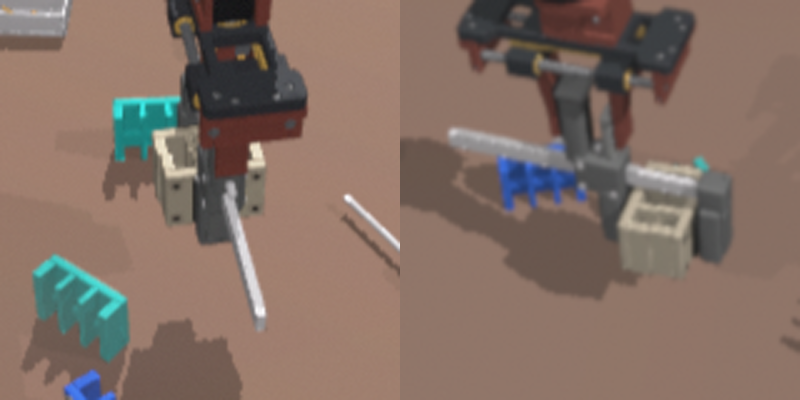

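Call:
move_arm --motion '[[[0,0,0],[0,0,0],-1],[[0,0,0],[0,0,0],-1],[[0,0,0],[0,0,0],-1],[[0,0,0],[0,0,0],-1],[[0,0,0],[0,0,0],-1],[[0,0,0],[0,0,0],-1],[[0,0,0],[0,0,0],-1],[[0,0,0],[0,0,0],-1]]'

```text
time_s: 9.02
tcp_pos: [568.6, -114.4, 233.3]
ee_rot: [-3.097, 0.0, -0.177]
force: [0.0, 0.6, -7.0]
gripper_width: 46.9
```

Run:
```python
from h import *
s=telemetry.read_state();print(s["time_s"],s["force"],s["ft_torque"],s["gripper_width"],s["ee_rot"],s["joint_vel"].round(3))
b=optics.get_image("scene"); a=optics.get_image("side");bar(b)
for im in (b,a):
    p=cloud(im).reshape(-1,3); c=im["pixels"].reshape(-1,3).astype(int)
    d=p[:,:2]-G[:2]; x=d@EX[:2]; y=d@np.array([-EX[1],EX[0]])
    m=(c[:,0]-c[:,2]>15)&(c[:,0]>90)&(p[:,2]>90)&(p[:,2]<200)&(x>30)&(x<115)&(np.abs(y)<60)
    print("chute x",np.percentile(x[m],[1,99]).round(1),"y",np.percentile(y[m],[1,99]).round(1),"z",np.percentile(p[m,2],[1,99]).round(1))
    for lo,hi in [(-45,-30),(-30,-15),(15,30),(30,45)]:
        q=m&(y>lo)&(y<hi)
        if q.sum()>8: print(lo,q.sum(),np.percentile(p[q,2],[3,95]).round(1))
o=dict(np.load("scene7.npz"))
D=np.abs(b["pixels"].astype(int)-o["pixels"]).max(2); print("changed px",(D>40).sum(), (np.argwhere(D>40).min(0),np.argwhere(D>40).max(0)) if (D>40).any() else "")
```

```text
9.0167 [ 0.03212566  0.57827841 -7.00922205] [-2.46441044e-01  8.24608989e-02  2.42544141e-04] 46.93618719712029 [-3.09747887e+00  5.78911445e-05 -1.77461104e-01] [ 0.     0.001  0.001 -0.002 -0.    -0.003]
slope [1.83261404e-02 1.85657996e+02] [[-115.0, 183.0], [-105.0, 184.0], [-95.0, 184.0], [-85.0, 186.0], [-75.0, 185.0], [-65.0, 185.0], [-55.0, 184.0], [-45.0, 185.0], [-35.0, 185.0], [-25.0, 186.0], [55.0, 184.0], [65.0, 184.0], [75.0, 185.0], [85.0, 185.0], [95.0, 184.0], [105.0, 192.0], [115.0, 193.0]]
chute x [ 46.3 103.9] y [-45.   37.1] z [103.6 161.9]
-45 400 [104.4 159.6]
-30 130 [109.3 161. ]
15 10 [156.5 160.5]
30 51 [153.7 160.4]
chute x [ 45.7 100.7] y [-42.4  39.3] z [105.5 162. ]
-45 168 [107.6 160.7]
-30 29 [106.5 152.5]
15 253 [106.9 160.9]
30 224 [108.3 160.7]
changed px 0
```

```bash
python3 -c "
from workcell import order
print(order.hand_in())"
```

```text
the job is handed in; nothing more can be done
None
```

The clamp is holding both chute halves shut about 10 cm above the bench, level and still, and I've handed the job in. It took about 9 s of the 45 s.

- **Closing:** I gripped the grip and trigger and pumped. There were two full pulls, and on the third the trigger stalled at 48.4 mm over grip and trigger. The gripper's fixed force is 30 N, which is at the top of your 10–30 N range and puts roughly 60 N on the moulding against its 100 N limit.
- **Lifting:** Early in the lift the far end sagged about 2.5° and the reading over grip and trigger went from 48.5 to 46.5 mm. I corrected it by tilting the wrist about 2.5°. The reading then held at 46.9 mm.
- **Last checks:**
  - The bar reads 184–185 mm high at both ends, up from 84 mm.
  - The chute's two sides are at equal height, with its underside about 104 mm up.
  - The chute measures about 55–58 mm along the clamp, so the halves are closed (56 mm expected).
  - Two pictures about 0.8 s apart show no change.
- **Not measured:** I didn't read the jaw force itself. I only saw in the pictures that the other things on the bench hadn't been disturbed.

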